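Line up four containers by height on the bottle strip

TASK

Line up the four loose containers (strip tube, specimen cup, brown iodine bottle, red-capped reagent bottle) on the bottle strip in order of height: the shortest on the pad at the end where the glucose meter lies, rising to the tallest at the other end. Stand one upright in the middle of each round pad, without knocking any over and without shifting the ampoule carton that stands among them.

Things in the scene. Friction and masses are not known exactly. Their poses are not given: they have to be found in the camera images.
- bottle_strip: Fixed flat strip, 304 mm long (its y) by 94 mm wide (its x), white with a fine metal edge along both long sides (edge 10 mm high), four dark round pads 69 mm across. The top of the pads is 8 mm above the trolley top. Origin: under the centre of the strip, on the trolley top. Pad centres lie on its y axis at y = -112.5, -37.5, +37.5 and +112.5 mm from the origin (75 mm apart), x = 0.
- meter: Dark blue glucose meter, 80x55x19 mm, lying fixed on the trolley top about 205 mm from the strip's centre, just off one end of it (strip's +y or -y end, it changes); a small blue and white carton (62x40x34 mm, fixed) lies off the other end. Origin: centre of its underside.
- strip_tube: Small round test strip tube with a blue push cap, the shortest of the four: 26 mm diameter at the cap (24 mm below it), 44 mm high, 18 g. Origin: centre of its underside; z is up along its axis.
- specimen_cup: White round specimen cup with a white screw lid, second shortest: 62 mm diameter at the lid (the cup tapers below it), 64 mm high; the lid is the top 10 mm, the cup below it is about 55 mm in diameter; 30 g. Origin: centre of its underside; z up.
- iodine_bottle: Brown round bottle with a white screw cap, second tallest: 44 mm diameter, 118 mm high; the cap is 33 mm in diameter and reaches from 92 to 118 mm height; 0.17 kg. Origin: centre of its underside; z up.
- reagent_bottle: White square bottle with rounded corners and a red round screw cap, the tallest: 68 mm square, 165 mm high; the cap is 42 mm in diameter and reaches from about 145 to 165 mm height, with sloping shoulders below it; 0.42 kg. Origin: centre of its underside; z up along its axis; x and y are square to its sides.
- ampoule_carton: Loose flat carton, 52x78x22 mm (x, y, z), white and purple, standing among the four containers; a bystander to leave where it is. Origin: centre of its underside. The other bystanders on the trolley top, among them a fixed group of small white bottles behind its middle, are all less than 150 mm tall.
Things that resemble listed ones, but are neither listed nor needed, are in the scene too. Leave any pink look-alike of the specimen_cup alone.

How it is judged:
By the outcome, as a careful person would: the job done as asked, in the order asked, and still so for the second after the job is handed in, with the robot touching nothing.
It also fails if it takes over 120 s, if anything falls off the work surface, if the arm or the gripper's body presses on something with over 40 N, if the wrist force passes 120 N, or if a joint passes its speed limit or range.

ROBOT

A 6-joint arm with a two-finger parallel gripper is mounted at the origin on a cart in front of the work surface, level with it; the furniture and walls round the work are solid. World frame = base frame: x ahead of the robot, y to its left, z up, the work surface at z = 0. Lengths are in m, angles in rad, forces in N, time in s.
With the tool pointing down it reaches from about 0.35 to 0.975 m from the base axis. Payload 4.9 kg.
Tool frame: the origin (TCP) lies on the centre line of the jaws, within the pads' length; the fingertips stand manip.tip_reach ahead of it and the grasp point (between the pads) is the TCP (manip.tip_reach is the distance from the TCP to the fingertips, in m); z points along the fingers, y is the line along which they close (so a half turn about z gives the same grasp; the last joint's range is limited). The gripper opens to 85 mm and grips with 20 to 120 N. Pads are 22 mm wide; open, the fingers measure 114 mm over their backs; the gripper's body (76 mm by 85 mm) begins 54 mm behind the grasp point. The pads swing forward as they close: fully open they stand 13 mm farther back than shut.
Start: joints at [1.08, 0.053, 1.613, -0, 1.476, -0.119], TCP at [0.227, 0.582, 0.25] pointing down, gripper open.
Joint ranges: [-3.01, 3.01], [-1.01, 2.22], [0.06, 2.58], [-1.02, 4.17], [0.09, 2.62], [-3.14, 3.14]. Speed limits (rad/s): [2.57, 2.57, 3.14, 3.14, 3.14, 3.14].

INTERFACE

Orientations are given as a unit quaternion [w, x, y, z].
In Python, from plant import manip gives the robot as it stands. The module is installed in compiled form; this text tells all that it offers.
- The arm moves only by the tool move_arm, never from a script. Its argument "rows" is a list of rows, each a list of 7 numbers: the shift along the tool's x, y, z in cm, then the turn, a rotation vector about the tool's x, y, z in degrees, then the opening, from -1 (shut) to 1 (fully open). In form: [[tx, ty, tz, ax, ay, az, jaw], ...]. A call has 1 to 20 rows; each row shifts and turns the commanded pose from where the row before left it, along the tool's axes as they then stand; what a row does not reach is not made up. A row lasts 1/12 s, in which the tool goes at most 41.7 mm and 7.16 degrees, less where a joint would pass 70% of its speed; a pose out of reach is approached as far as the arm can. A call is refused whole if a number of a shift passes 4.17 or a number of a turn 7.16, either way. A call with a gripper value outside its range is refused whole. The fingers move at their own pace and stop on an object; the grip force is fixed at half the most. Time passes only in rows, so rows that do not move let the fingers close. It gives the time, the measured TCP pose, the force, the opening and the grip force at its end, in the units of the state.
- manip.state(): the state, without advancing time (a new reading comes with each control period).
- manip.grab_frame(name): name is "side" or "top"; returns a dict with "img" (420x560x3 uint8, blue, green, red), "mtx" (3x3 intrinsics, pixels), "k1" (the pictures are not rectified: a ray, as slopes to the right and down, at radius r is drawn at 1 + k1 r^2 times it, then the intrinsics apply), "R" (3x3) and "t" (3): a world point X has camera coordinates R X + t. Camera axes: x right, y down, z forward; pixel columns grow to the right and rows downward; lengths in m; the calibration is good to about 2 mm. A picture is of the moment at which its call begins. There is no depth.
- manip.job_done(): hands the job in; it is judged then, once.
The state is a dict: "time": time; "joint_pos": joint angles; "joint_vel": joint speeds; "joint_efforts": joint torques, N m; "tool_pos": TCP position; "tool_rot": TCP orientation; "contact_force": force on the tool from outside, world axes, zero at the start; "ft_torque": the same for the moment, N m; "gripper_width": opening from 0.0 (shut) to 1.0 (fully open); "grasp_force": force on a finger pad.
Only numpy, scipy, OpenCV 4.12 (cv2) and the standard library are available. Lean on these libraries where they do the work, as an engineer would, in place of code of your own. Each camera call takes 0.05 s, during which the arm holds its last target. There are 200 camera calls.

## Working session

There is one attempt and no reset: what is moved stays moved. The work goes in short steps, Python scripts to look and compute and a tool call to move; the robot and the scene stay as the last step left them, time stands still between calls to the robot, and variables do not carry over. Pictures are saved under pics/ and viewed, at most 14 in all, crops included, and the job is handed in when it is done.

Besides the shell and the picture viewer there is one more tool, called by a JSON object that holds its "api" and its "payload". move_arm: Moves the arm, as the interface text tells. Its arguments: {"type":"object","properties":{"rows":{"type":"array","items":{"type":"array","items":{"type":"number"}}}},"required":["rows"]}

```bash
mkdir -p pics; python3 - <<'E'
from plant import manip
import cv2
s=manip.state()
for k,v in s.items(): print(k,v)
print(manip.tip_reach)
for n in("side","top"):
    f=manip.grab_frame(n); cv2.imwrite(f"pics/{n}0.png",f["img"]); print(n,f["mtx"],f["k1"],f["R"],f["t"])
E
```

```text
time 0.0
joint_pos [ 1.08002314e+00  5.33430716e-02  1.61430224e+00 -2.63889710e-05
  1.47598873e+00 -1.19033094e-01]
joint_vel [-0.00053043 -0.00243909  0.00183086 -0.00139734  0.00418735 -0.00033365]
joint_efforts [ 4.04828188e-04 -3.93681443e+01 -3.70176530e+01 -8.19133834e-05
  6.91575115e-03 -1.98901887e-05]
tool_pos [0.22677057 0.58178035 0.2490666 ]
tool_rot [-2.93884983e-04  1.84800325e-01  9.82775558e-01 -9.77558379e-04]
contact_force [ 0.47883343 -0.10523639 -0.14083854]
ft_torque [0.01119765 0.03667556 0.02240567]
grasp_force 0.0
gripper_width 0.993179159010634
0.019
side [[396.1137386    0.         274.31466144]
 [  0.         396.1137386  205.31568486]
 [  0.           0.           1.        ]] -0.10953861061063937 [[ 0.9819405  -0.18892047  0.01009494]
 [-0.11252444 -0.62609118 -0.77158802]
 [ 0.15208913  0.7565176  -0.63604246]] [-0.48375748  0.13448203  1.09796385]
top [[521.15060379   0.         287.78383503]
 [  0.         521.15060379 214.03520381]
 [  0.           0.           1.        ]] -0.14888775072362812 [[ 0.00593815 -0.99991859 -0.01129406]
 [-0.99109912 -0.00438293 -0.13305385]
 [ 0.13299351  0.01198363 -0.99104446]] [0.07345181 0.52158615 1.62774072]
```

View pics/side0.png

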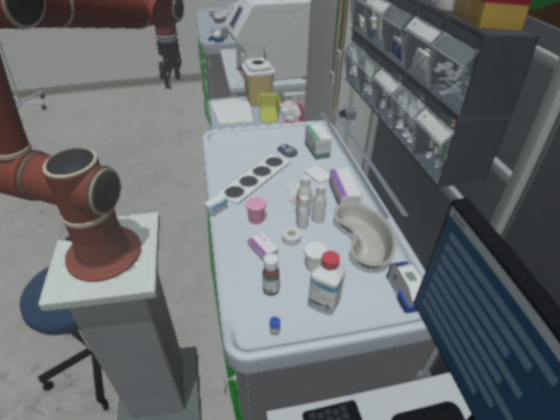

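View pics/top0.png

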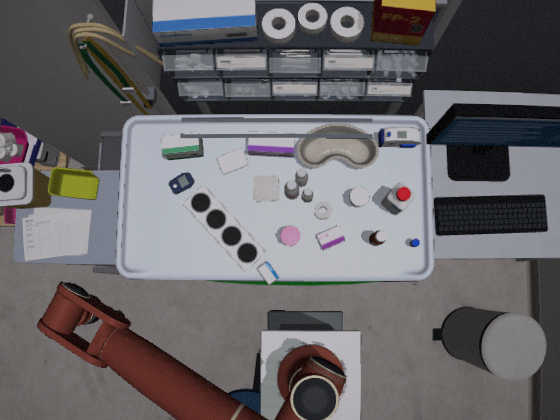

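The side view shows the strip at about (257,176), the blue meter at (287,150), the pink cup at (257,210), the white cup at (316,256), the brown bottle at (271,275), the red-capped bottle at (327,280), the blue-capped tube at (275,324) and the purple and white carton at (263,246). In the top view the pads are at about (200,202), (216,219), (232,236) and (247,253), and the meter is at (181,183), off the first pad. I'll enlarge both views to confirm.

```bash
python3 - <<'E'
import cv2
a=cv2.imread("pics/top0.png")[170:290,160:290]; cv2.imwrite("pics/t_strip.png",cv2.resize(a,None,fx=5,fy=5,interpolation=cv2.INTER_CUBIC)[:600])
a=cv2.imread("pics/top0.png")[170:265,270:430]; cv2.imwrite("pics/t_obj.png",cv2.resize(a,None,fx=5,fy=5,interpolation=cv2.INTER_CUBIC))
a=cv2.imread("pics/side0.png")[190:340,190:390]; cv2.imwrite("pics/s_obj.png",cv2.resize(a,None,fx=4,fy=4,interpolation=cv2.INTER_CUBIC))
a=cv2.imread("pics/side0.png")[135:225,195:315]; cv2.imwrite("pics/s_strip.png",cv2.resize(a,None,fx=6,fy=6,interpolation=cv2.INTER_CUBIC))
E
```

```text
(no output)
```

View pics/t_strip.png

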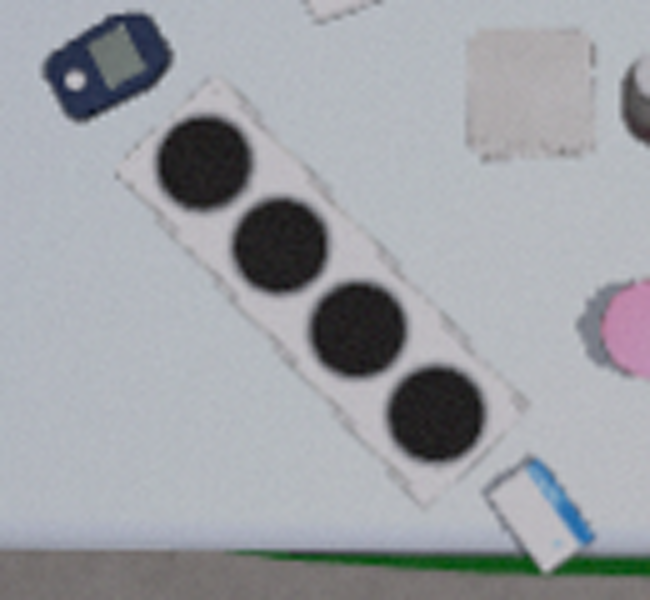

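View pics/t_obj.png

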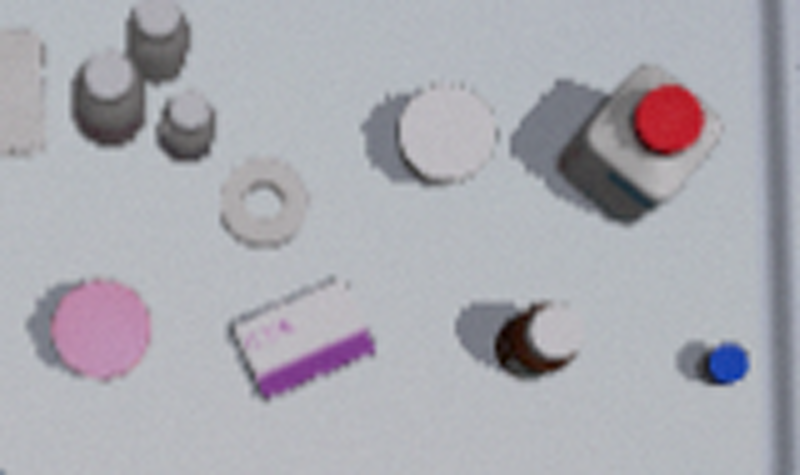

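View pics/s_obj.png

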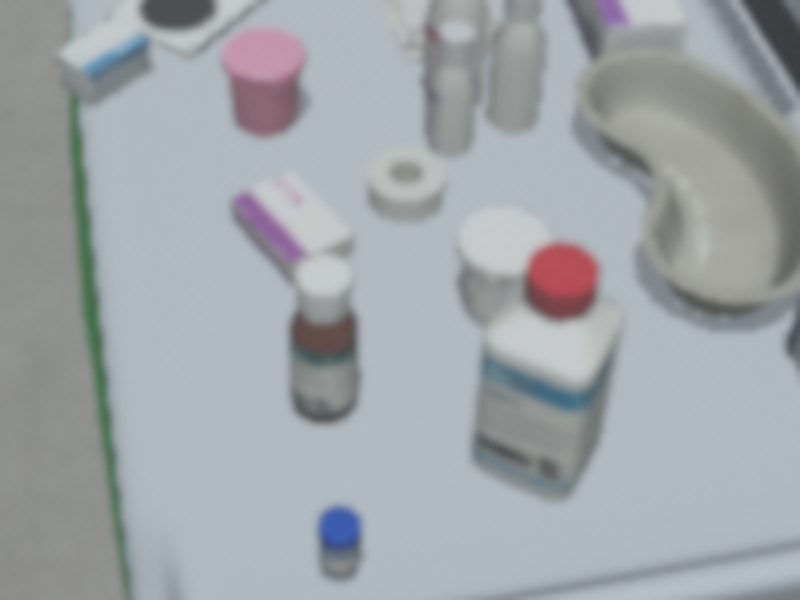

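View pics/s_strip.png

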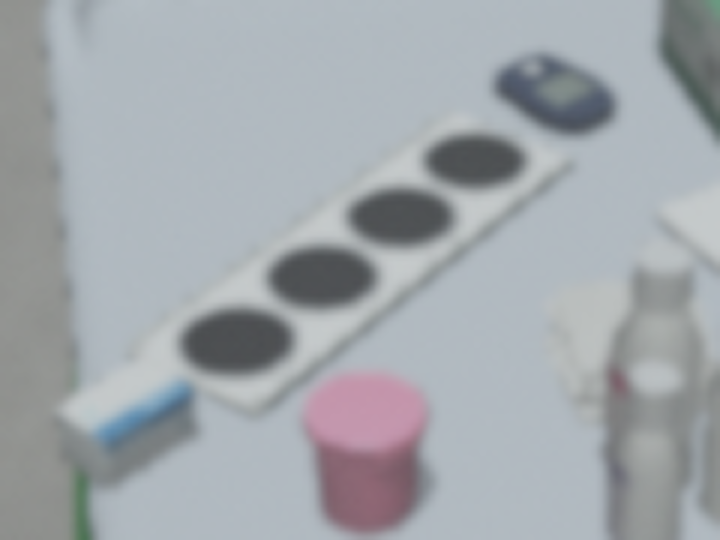

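The white cup at top (360,197) is the specimen cup, because its look-alike at (290,236) is pink; the ring at (323,211) is a tape roll. The only dark blue meter is the one at (181,183), so the shortest container goes on the pad at (200,202). Next I triangulate.

```bash
cat > h.py <<'E'
import numpy as np, cv2
from plant import manip
def und(f,p):
    return cv2.undistortPoints(np.array(p,float).reshape(-1,1,2),f["mtx"],np.array([f["k1"],0,0,0.])).reshape(-1,2)
def P(f): return np.c_[f["R"],np.array(f["t"])]
def tri(f,g,p,q):
    X=cv2.triangulatePoints(P(f),P(g),und(f,p).T,und(g,q).T); return (X[:3]/X[3]).T
def atz(f,p,z):   # ray with plane height z
    R=np.array(f["R"]);c=-R.T@np.array(f["t"]).ravel();d=np.c_[und(f,p),np.ones(len(p))]@R
    return c+d*((z-c[2])/d[:,2])[:,None]
def uncrop(p,off,s): return (np.array(p,float)+.5)/s-.5+np.array(off)
def proj(f,X):
    return cv2.projectPoints(np.array(X,float).reshape(-1,3),cv2.Rodrigues(np.array(f["R"]))[0],np.array(f["t"]).reshape(3),f["mtx"],np.array([f["k1"],0,0,0.]))[0].reshape(-1,2)
def axes():
    s=manip.state();w,x,y,z=s["tool_rot"]
    from scipy.spatial.transform import Rotation as Q
    return s,Q.from_quat([x,y,z,w]).as_matrix()
def go(X,yaw=None):  # turn first (deg about tool z), then shift in tool axes (cm). yaw = world angle of tool x
    s,M=axes();a=np.degrees(np.arctan2(M[1,0],M[0,0]))
    t=0 if yaw is None else (yaw-a+90)%180-90
    th=np.radians(a+t);d=(np.array(X)-s["tool_pos"])*100
    xa=np.array([np.cos(th),np.sin(th)]);ya=np.array([np.sin(th),-np.cos(th)])
    print("yaw %.1f turn about tool z %.1f; shift cm %.2f %.2f %.2f"%(a,-t,d[:2]@xa,d[:2]@ya,-d[2]),"tilt",np.round(np.degrees(M[:2,2]),2),"t",round(s["time"],2),"q6",np.round(s["joint_pos"][5],2))
E
python3 - <<'E'
from h import *
T=manip.grab_frame("top");S=manip.grab_frame("side")
tp=uncrop([(204,163),(281,245),(358,329),(436,413)],(160,170),5);sp=uncrop([(475,160),(401,216),(322,276),(237,341)],(195,135),6)
print("pads",tri(T,S,tp,sp).round(4)); A=atz(T,tp,.008);print(A.round(4),atz(S,sp,.008).round(4))
to=uncrop([(448,132),(670,118),(554,332),(728,363)],(270,170),5);so=uncrop([(503,238),(564,266),(325,274),(340,521)],(190,190),4)
print("cup,reag,iod,tube",tri(T,S,to,so).round(4))
for i,z in enumerate((.064,.165,.118,.044)): print(atz(T,to[i:i+1],z).round(4),atz(S,so[i:i+1],z).round(4))
e=uncrop([(560,160),(628,222)],(270,170),5);b=atz(T,e,0);print("base edge",b.round(3),np.degrees(np.arctan2(*(b[1]-b[0])[1::-1])))
e=uncrop([(650,65),(722,130)],(270,170),5);b=atz(T,e,.13);print("top edge",b.round(3),np.degrees(np.arctan2(*(b[1]-b[0])[1::-1])))
e=uncrop([(475,460),(565,497),(605,405)],(190,190),4);b=atz(S,e,0);print("side base",b.round(3),np.degrees(np.arctan2(*(b[1]-b[0])[1::-1])))
c=uncrop([(232,328),(335,278),(375,345),(265,400)],(270,170),5);print("carton",atz(T,c,.02).round(3))
w=uncrop([(108,75),(160,18),(190,108),(265,203),(100,330)],(270,170),5);print("white bottles",atz(T,w,.1).round(3))
E
```

```text
pads [[0.5615 0.363  0.0079]
 [0.5073 0.3107 0.0083]
 [0.4528 0.2593 0.0081]
 [0.3985 0.2078 0.0076]]
[[0.5627 0.3628 0.008 ]
 [0.5088 0.3107 0.008 ]
 [0.4543 0.2592 0.008 ]
 [0.4003 0.2077 0.008 ]] [[0.5602 0.3627 0.008 ]
 [0.5058 0.311  0.008 ]
 [0.4514 0.2593 0.008 ]
 [0.3968 0.2071 0.008 ]]
cup,reag,iod,tube [[ 0.5742 -0.149   0.0634]
 [ 0.5673 -0.2693  0.1639]
 [ 0.4441 -0.2058  0.1144]
 [ 0.4307 -0.3289  0.0428]]
[[ 0.5757 -0.1492  0.064 ]] [[ 0.5724 -0.1496  0.064 ]]
[[ 0.5678 -0.2692  0.165 ]] [[ 0.5661 -0.2702  0.165 ]]
[[ 0.4443 -0.2052  0.118 ]] [[ 0.443  -0.2091  0.118 ]]
[[ 0.4317 -0.3287  0.044 ]] [[ 0.4295 -0.3297  0.044 ]]
base edge [[ 0.568 -0.231  0.   ]
 [ 0.528 -0.275  0.   ]] -132.78351073815273
top edge [[ 0.607 -0.265  0.13 ]
 [ 0.567 -0.309  0.13 ]] -132.65287808881868
side base [[ 0.526 -0.272  0.   ]
 [ 0.573 -0.309  0.   ]
 [ 0.619 -0.246 -0.   ]] -38.260193374238725
carton [[ 0.455 -0.014  0.02 ]
 [ 0.488 -0.081  0.02 ]
 [ 0.445 -0.106  0.02 ]
 [ 0.409 -0.036  0.02 ]]
white bottles [[ 0.604  0.065  0.1  ]
 [ 0.64   0.033  0.1  ]
 [ 0.584  0.015  0.1  ]
 [ 0.525 -0.031  0.1  ]
 [ 0.446  0.069  0.1  ]]
```

The two views agree to about 2 mm, and the heights match the text. The strip axis points at 43.6°. I'll align the jaws across the strip first: the yaw goes from 158.7° to 43.6°, which is +115.1° about tool z.

{"api": "move_arm", "payload": {"rows": [[0,0,0,0,0,3,1],[0,0,0,0,0,7,1],[0,0,0,0,0,7,1],[0,0,0,0,0,7,1],[0,0,0,0,0,7,1],[0,0,0,0,0,7,1],[0,0,0,0,0,7,1],[0,0,0,0,0,7,1],[0,0,0,0,0,7,1],[0,0,0,0,0,7,1],[0,0,0,0,0,7,1],[0,0,0,0,0,7,1],[0,0,0,0,0,7,1],[0,0,0,0,0,7,1],[0,0,0,0,0,7,1],[0,0,0,0,0,7,1],[0,0,0,0,0,7,1],[0,0,0,0,0,0.1,1],[0,0,0,0,0,0,1]]}}

```text
time: 1.78
tool_pos: [0.227, 0.5822, 0.25]
tool_rot: [0.0, 0.928, 0.373, -0.0]
contact_force: [0.2, 0.8, -0.9]
gripper_width: 0.996
grasp_force: 0.0
```

```bash
python3 - <<'E'
from h import *
go([.45,.25,.25],43.6); go([.4305,-.329,.16],43.6); go([.4305,-.329,.034],43.6)
S=manip.grab_frame("side")
for z in (0,.1,.11,.12,.13,.14): print(z,((proj(S,[.525,-.272,z])-[190,190]+.5)*4-.5).round(0))
E
```

```text
yaw 43.8 turn about tool z 0.2; shift cm -6.76 39.43 0.00 tilt [-0.01 -0.02] t 1.78 q6 1.89
yaw 43.8 turn about tool z 0.2; shift cm -48.10 80.02 9.00 tilt [-0.01 -0.02] t 1.78 q6 1.89
yaw 43.8 turn about tool z 0.2; shift cm -48.10 80.02 21.60 tilt [-0.01 -0.02] t 1.78 q6 1.89
0 [[473. 460.]]
0.1 [[485. 355.]]
0.11 [[486. 344.]]
0.12 [[487. 332.]]
0.13 [[489. 321.]]
0.14 [[490. 309.]]
```

{"api": "move_arm", "payload": {"rows": [[-0.3,1.5,0,0,0,0.2,1],[-0.46,2.93,0,0,0,0,1],[-0.6,3.5,0,0,0,0,1],[-0.6,3.5,0,0,0,0,1],[-0.6,3.5,0,0,0,0,1],[-0.6,3.5,0,0,0,0,1],[-0.6,3.5,0,0,0,0,1],[-0.6,3.5,0,0,0,0,1],[-0.6,3.5,0,0,0,0,1],[-0.6,3.5,0,0,0,0,1],[-0.6,3.5,0,0,0,0,1],[-0.6,3.5,0,0,0,0,1],[-0.6,0.5,0,0,0,0,1]]}}

```text
time: 2.92
tool_pos: [0.4503, 0.2374, 0.2504]
tool_rot: [0.001, 0.93, 0.368, 0.0]
contact_force: [0.3, 0.6, 0.4]
gripper_width: 1.001
grasp_force: 0.0
```

{"api": "move_arm", "payload": {"rows": [[-1.2,1.2,0.2,0,0,0,1],[-2.4,2.4,0.5,0,0,0,1],[-2.4,2.4,0.5,0,0,0,1],[-2.4,2.4,0.5,0,0,0,1],[-2.4,2.4,0.5,0,0,0,1],[-2.4,2.4,0.5,0,0,0,1],[-2.4,2.4,0.5,0,0,0,1],[-2.4,2.4,0.5,0,0,0,1],[-2.4,2.4,0.5,0,0,0,1],[-2.4,2.4,0.5,0,0,0,1],[-2.4,2.4,0.5,0,0,0,1],[-2.4,2.4,0.5,0,0,0,1],[-2.4,2.4,0.5,0,0,0,1],[-2.4,2.4,0.5,0,0,0,1],[-2.4,2.4,0.5,0,0,0,1],[-2.4,2.4,0.5,0,0,0,1],[-2.4,1.8,0.5,0,0,0,1],[-1.8,1.2,0.5,0,0,0,1],[0,0,0.3,0,0,0,1],[0,0,0,0,0,0,1]]}}

```text
time: 4.58
tool_pos: [0.4223, -0.3351, 0.1593]
tool_rot: [-0.001, 0.929, 0.369, -0.0]
contact_force: [-0.6, 0.2, -0.0]
gripper_width: 0.999
grasp_force: 0.0
```

```bash
python3 - <<'E'
from h import *
go([.4305,-.329,.034],43.6)
E
```

```text
yaw 43.3 turn about tool z -0.3; shift cm 1.01 0.13 12.53 tilt [-0.08  0.11] t 4.58 q6 0.01
```

{"api": "move_arm", "payload": {"rows": [[0.5,0.1,1,0,0,-0.2,1],[0.5,0,2,0,0,0,1],[0,0,2,0,0,0,1],[0,0,2,0,0,0,1],[0,0,2,0,0,0,1],[0,0,1.5,0,0,0,1],[0,0,1,0,0,0,1],[0,0,0.6,0,0,0,1],[0,0,0.4,0,0,0,1],[0,0,0,0,0,0,1],[0,0,0,0,0,0,-1],[0,0,0,0,0,0,-1],[0,0,0,0,0,0,-1],[0,0,0,0,0,0,-1],[0,0,0,0,0,0,-1],[0,0,0,0,0,0,-1],[0,0,0,0,0,0,-1],[0,0,0,0,0,0,-1],[0,0,0,0,0,0,-1]]}}

```text
time: 6.17
tool_pos: [0.4317, -0.3292, 0.036]
tool_rot: [0.001, 0.928, 0.371, 0.0]
contact_force: [0.2, 0.1, 4.5]
gripper_width: 0.273
grasp_force: 58.6
```

```bash
python3 - <<'E'
from h import *
go([.5615,.3626,.13],43.6);go([.5615,.3626,.043],43.6)
print(manip.state()["gripper_width"])
E
```

```text
yaw 43.6 turn about tool z -0.0; shift cm 57.11 -41.15 -9.40 tilt [ 0.04 -0.05] t 6.17 q6 0.02
yaw 43.6 turn about tool z -0.0; shift cm 57.11 -41.15 -0.70 tilt [ 0.04 -0.05] t 6.17 q6 0.02
0.27313073484460015
```

{"api": "move_arm", "payload": {"rows": [[0,0,-1,0,0,0,-1],[0,0,-3,0,0,0,-1],[0,0,-3.5,0,0,0,-1],[0,0,-3.5,0,0,0,-1],[0,0,-3.5,0,0,0,-1],[0,0,-2.5,0,0,0,-1],[1.2,-0.87,0,0,0,0,-1],[2.4,-1.73,0,0,0,0,-1],[2.4,-1.73,0,0,0,0,-1],[2.4,-1.73,0,0,0,0,-1],[2.4,-1.73,0,0,0,0,-1],[2.4,-1.73,0,0,0,0,-1],[2.4,-1.73,0,0,0,0,-1],[2.4,-1.73,0,0,0,0,-1],[2.4,-1.73,0,0,0,0,-1],[2.4,-1.73,0,0,0,0,-1],[2.4,-1.73,0,0,0,0,-1],[2.4,-1.73,0,0,0,0,-1],[2.4,-1.73,0,0,0,0,-1],[2.4,-1.73,0,0,0,0,-1]]}}

```text
time: 7.83
tool_pos: [0.5039, 0.0657, 0.2044]
tool_rot: [-0.0, 0.928, 0.371, -0.001]
contact_force: [-0.3, -0.6, -0.3]
gripper_width: 0.273
grasp_force: 58.8
```

{"api": "move_arm", "payload": {"rows": [[2.4,-1.73,0,0,0,0,-1],[2.4,-1.73,0,0,0,0,-1],[2.4,-1.73,0,0,0,0,-1],[2.4,-1.73,0,0,0,0,-1],[2.4,-1.73,0,0,0,0,-1],[2.4,-1.73,0,0,0,0,-1],[2.4,-1.73,0,0,0,0,-1],[2.4,-1.73,0,0,0,0,-1],[2.4,-1.73,0,0,0,0,-1],[2.0,-1.4,0,0,0,0,-1],[1.1,-0.8,1,0,0,0,-1],[0,0,2,0,0,0,-1],[0,0,2,0,0,0,-1],[0,0,2,0,0,0,-1],[0,0,1,0,0,0,-1],[0,0,0,0,0,0,-1],[0,0,0,0,0,0,-1]]}}

```text
time: 9.25
tool_pos: [0.5605, 0.3626, 0.1245]
tool_rot: [0.0, 0.928, 0.371, -0.001]
contact_force: [0.0, -0.9, 0.7]
gripper_width: 0.272
grasp_force: 58.8
```

```bash
python3 - <<'E'
from h import *
go([.5615,.3626,.044],43.6)
s=manip.state();print(s["gripper_width"],s["grasp_force"],s["contact_force"])
E
```

```text
yaw 43.6 turn about tool z -0.0; shift cm 0.07 0.07 8.05 tilt [-0.1  -0.05] t 9.25 q6 1.27
0.27229651188938586 58.785767555236816 [ 0.02419743 -0.91205837  0.72790053]
```

{"api": "move_arm", "payload": {"rows": [[0.1,0.1,1.5,0,0,0,-1],[0,0,2,0,0,0,-1],[0,0,1.5,0,0,0,-1],[0,0,1,0,0,0,-1],[0,0,0.8,0,0,0,-1],[0,0,0.5,0,0,0,-1],[0,0,0.4,0,0,0,-1],[0,0,0.2,0,0,0,-1],[0,0,0,0,0,0,-1],[0,0,0,0,0,0,-1],[0,0,0,0,0,0,-1]]}}

```text
time: 10.17
tool_pos: [0.5631, 0.3631, 0.0471]
tool_rot: [-0.0, 0.928, 0.371, 0.001]
contact_force: [0.3, -0.2, -0.6]
gripper_width: 0.273
grasp_force: 58.8
```

{"api": "move_arm", "payload": {"rows": [[0,0,0.1,0,0,0,-1],[0,0,0.1,0,0,0,-1],[0,0,0,0,0,0,-1],[0,0,0,0,0,0,-1]]}}

```text
time: 10.5
tool_pos: [0.5625, 0.3628, 0.0443]
tool_rot: [0.0, 0.928, 0.371, -0.0]
contact_force: [-0.1, -0.2, -0.3]
gripper_width: 0.275
grasp_force: 58.8
```

{"api": "move_arm", "payload": {"rows": [[0,0,0.1,0,0,0,-1],[0,0,0,0,0,0,-1],[0,0,0,0,0,0,-1],[0,0,0,0,0,0,-1]]}}

```text
time: 10.83
tool_pos: [0.5629, 0.3631, 0.044]
tool_rot: [-0.0, 0.928, 0.371, 0.0]
contact_force: [-1.0, -0.4, 4.8]
gripper_width: 0.274
grasp_force: 59.2
```

{"api": "move_arm", "payload": {"rows": [[0,0,0,0,0,0,0],[0,0,0,0,0,0,0.3],[0,0,0,0,0,0,0.6],[0,0,0,0,0,0,1],[0,0,0,0,0,0,1],[0,0,0,0,0,0,1],[0,0,-1,0,0,0,1],[0,0,-2,0,0,0,1],[0,0,-3,0,0,0,1],[0,0,-3.5,0,0,0,1],[0,0,-3.5,0,0,0,1],[0,0,-3.5,0,0,0,1],[-2,2.2,0,0,0,0,1],[-2.6,2.8,0,0,0,0,1],[-2.6,2.8,0,0,0,0,1],[-2.6,2.8,0,0,0,0,1],[-2.6,2.8,0,0,0,0,1],[-2.6,2.8,0,0,0,0,1],[-2.6,2.8,0,0,0,0,1],[-2.6,2.8,0,0,0,0,1]]}}

```text
time: 12.5
tool_pos: [0.5664, 0.0639, 0.2094]
tool_rot: [0.0, 0.928, 0.371, 0.001]
contact_force: [1.0, -0.3, -0.1]
gripper_width: 1.001
grasp_force: 0.0
```

{"api": "move_arm", "payload": {"rows": [[-2.6,2.8,0,0,0,0,1],[-2.6,2.8,0,0,0,0,1],[-2.6,2.8,0,0,0,0,1],[-2.6,2.8,0,0,0,0,1],[-2.6,2.8,0,0,0,0,1],[-1.3,1.6,0,0,0,0,1],[0,0,0,0,0,0,1],[0,0,0,0,0,0,1]]}}

```text
time: 13.17
tool_pos: [0.5706, -0.1469, 0.209]
tool_rot: [0.0, 0.929, 0.37, 0.0]
contact_force: [-0.9, 0.2, 0.7]
gripper_width: 0.996
grasp_force: 0.0
```

```bash
python3 - <<'E'
from h import *
go([.575,-.149,.058],43.6)
T=manip.grab_frame("top");S=manip.grab_frame("side")
a=cv2.resize(T["img"][170:270,160:290],None,fx=3,fy=3,interpolation=cv2.INTER_CUBIC);b=cv2.resize(S["img"][130:230,195:325],None,fx=3,fy=3,interpolation=cv2.INTER_CUBIC)
cv2.imwrite("pics/c1.png",np.hstack([a,b]))
E
```

```text
yaw 43.5 turn about tool z -0.1; shift cm 0.17 0.45 15.10 tilt [0.04 0.01] t 13.17 q6 0.43
```

View pics/c1.png

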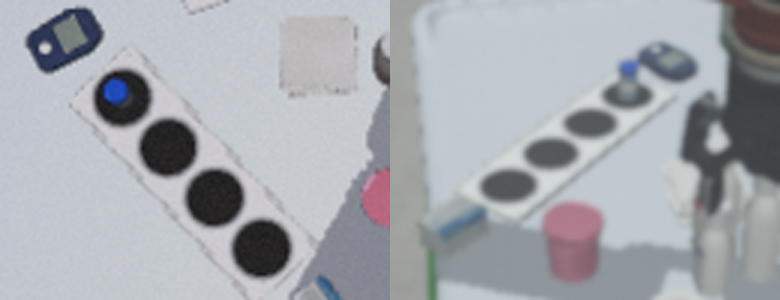

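The tube stands upright on the meter-end pad, with its cap at crop (116,92) and the pad centre at (123,98). I'll compute the offset and grasp the cup.

```bash
python3 - <<'E'
from h import *
T=manip.grab_frame("top");S=manip.grab_frame("side")
print(atz(T,uncrop([(116,92)],(160,170),3),.052),atz(S,uncrop([(628-390,67)],(195,130),3),.052))
E
```

```text
[[0.56180018 0.36163172 0.052     ]] [[0.55943818 0.35587509 0.052     ]]
```

{"api": "move_arm", "payload": {"rows": [[0.2,0.4,2,0,0,0,1],[0,0,3,0,0,0,1],[0,0,3,0,0,0,1],[0,0,2.5,0,0,0,1],[0,0,2,0,0,0,1],[0,0,1.2,0,0,0,1],[0,0,0.8,0,0,0,1],[0,0,0.6,0,0,0,1],[0,0,0,0,0,0,1],[0,0,0,0,0,0,-1],[0,0,0,0,0,0,-1],[0,0,0,0,0,0,-1],[0,0,0,0,0,0,-1],[0,0,0,0,0,0,-1],[0,0,0,0,0,0,-1],[0,0,0,0,0,0,-1]]}}

```text
time: 14.7
tool_pos: [0.5764, -0.1481, 0.0595]
tool_rot: [0.001, 0.929, 0.371, 0.001]
contact_force: [-0.4, -0.3, 5.6]
gripper_width: 0.702
grasp_force: 65.0
```

{"api": "move_arm", "payload": {"rows": [[0,0,-1,0,0,0,-1],[0,0,-2.5,0,0,0,-1],[0,0,-3.5,0,0,0,-1],[0,0,-3.5,0,0,0,-1],[0,0,-3.5,0,0,0,-1],[0,0,-3,0,0,0,-1],[0.95,-1.35,0,0,0,0,-1],[1.9,-2.7,0,0,0,0,-1],[1.9,-2.7,0,0,0,0,-1],[1.9,-2.7,0,0,0,0,-1],[1.9,-2.7,0,0,0,0,-1],[1.9,-2.7,0,0,0,0,-1],[1.9,-2.7,0,0,0,0,-1],[1.9,-2.7,0,0,0,0,-1],[1.9,-2.7,0,0,0,0,-1],[1.9,-2.7,0,0,0,0,-1],[1.9,-2.7,0,0,0,0,-1],[1.9,-2.7,0,0,0,0,-1],[1.9,-2.7,0,0,0,0,-1],[1.9,-2.7,0,0,0,0,-1]]}}

```text
time: 16.37
tool_pos: [0.5081, 0.2949, 0.227]
tool_rot: [0.0, 0.928, 0.371, -0.0]
contact_force: [-0.1, 0.1, 0.2]
gripper_width: 0.702
grasp_force: 64.7
```

{"api": "move_arm", "payload": {"rows": [[1.0,-1.5,0,0,0,0,-1],[0,0,1,0,0,0,-1],[0,0,2,0,0,0,-1],[0,0,2.5,0,0,0,-1],[0,0,2.5,0,0,0,-1],[0,0,2,0,0,0,-1],[0,0,1,0,0,0,-1],[0,0,0,0,0,0,-1],[0,0,0,0,0,0,-1]]}}

```text
time: 17.12
tool_pos: [0.506, 0.3106, 0.117]
tool_rot: [0.0, 0.929, 0.371, -0.001]
contact_force: [0.6, 0.1, -0.2]
gripper_width: 0.706
grasp_force: 64.7
```

```bash
python3 - <<'E'
from h import *
go([.508,.3109,.0675],43.6)
s=manip.state();print(s["gripper_width"],s["grasp_force"],s["contact_force"])
E
```

```text
yaw 43.6 turn about tool z -0.0; shift cm 0.17 0.12 4.95 tilt [-0.06 -0.03] t 17.12 q6 1.24
0.7060953673330749 64.73387718200684 [ 0.57764373  0.07144455 -0.18977473]
```

{"api": "move_arm", "payload": {"rows": [[0.1,0.1,1,0,0,0,-1],[0,0,1.5,0,0,0,-1],[0,0,1,0,0,0,-1],[0,0,0.6,0,0,0,-1],[0,0,0.4,0,0,0,-1],[0,0,0.2,0,0,0,-1],[0,0,0.1,0,0,0,-1],[0,0,0,0,0,0,-1],[0,0,0,0,0,0,-1]]}}

```text
time: 17.87
tool_pos: [0.508, 0.3113, 0.0699]
tool_rot: [-0.0, 0.928, 0.371, 0.001]
contact_force: [0.2, -0.5, -0.4]
gripper_width: 0.706
grasp_force: 64.7
```

{"api": "move_arm", "payload": {"rows": [[0,0,0.1,0,0,0,-1],[0,0,0.1,0,0,0,-1],[0,0,0,0,0,0,-1],[0,0,0,0,0,0,-1]]}}

```text
time: 18.2
tool_pos: [0.5078, 0.3112, 0.0676]
tool_rot: [0.0, 0.928, 0.371, 0.0]
contact_force: [0.2, 0.4, 0.1]
gripper_width: 0.702
grasp_force: 64.9
```

{"api": "move_arm", "payload": {"rows": [[0,0,0.1,0,0,0,-1],[0,0,0,0,0,0,-1],[0,0,0,0,0,0,-1],[0,0,0,0,0,0,-1]]}}

```text
time: 18.53
tool_pos: [0.508, 0.3114, 0.0676]
tool_rot: [-0.0, 0.928, 0.371, 0.0]
contact_force: [-1.7, -0.9, 6.2]
gripper_width: 0.709
grasp_force: 65.3
```

{"api": "move_arm", "payload": {"rows": [[0,0,0,0,0,0,0.6],[0,0,0,0,0,0,0.8],[0,0,0,0,0,0,1],[0,0,0,0,0,0,1],[0,0,0,0,0,0,1],[0,0,-0.7,0,0,0,1],[0,0,-2,0,0,0,1],[0,0,-3,0,0,0,1],[0,0,-3.5,0,0,0,1],[0,0,-3,0,0,0,1],[0,0,-2,0,0,0,1],[-1.4,1.1,0,0,0,0,1],[-2.7,2.2,0,0,0,0,1],[-2.7,2.2,0,0,0,0,1],[-2.7,2.2,0,0,0,0,1],[-2.7,2.2,0,0,0,0,1],[-2.7,2.2,0,0,0,0,1],[-2.7,2.2,0,0,0,0,1],[-2.7,2.2,0,0,0,0,1],[-2.7,2.2,0,0,0,0,1]]}}

```text
time: 20.2
tool_pos: [0.4695, 0.0156, 0.209]
tool_rot: [0.0, 0.928, 0.372, 0.001]
contact_force: [0.9, -0.1, -0.4]
gripper_width: 1.002
grasp_force: 0.0
```

{"api": "move_arm", "payload": {"rows": [[-2.7,2.2,0,0,0,0,1],[-2.7,2.2,0,0,0,0,1],[-2.7,2.2,0,0,0,0,1],[-2.7,2.2,0,0,0,0,1],[-2.7,2.2,0,0,0,0,1],[-2.7,2.2,0,0,0,0,1],[-1.3,1.1,0,0,0,0,1],[0,0,0,0,0,0,1],[0,0,0,0,0,0,1]]}}

```text
time: 20.95
tool_pos: [0.4416, -0.2076, 0.2086]
tool_rot: [-0.0, 0.929, 0.37, 0.0]
contact_force: [-0.4, 0.1, 0.6]
gripper_width: 0.998
grasp_force: 0.0
```

```bash
python3 - <<'E'
from h import *
go([.4445,-.206,.110],43.6)
T=manip.grab_frame("top");S=manip.grab_frame("side")
a=cv2.resize(T["img"][170:270,160:290],None,fx=3,fy=3,interpolation=cv2.INTER_CUBIC);b=cv2.resize(S["img"][130:230,195:325],None,fx=3,fy=3,interpolation=cv2.INTER_CUBIC)
cv2.imwrite("pics/c2.png",np.hstack([a,b]))
E
```

```text
yaw 43.5 turn about tool z -0.1; shift cm 0.32 0.08 9.86 tilt [0.01 0.03] t 20.95 q6 0.22
```

View pics/c2.png

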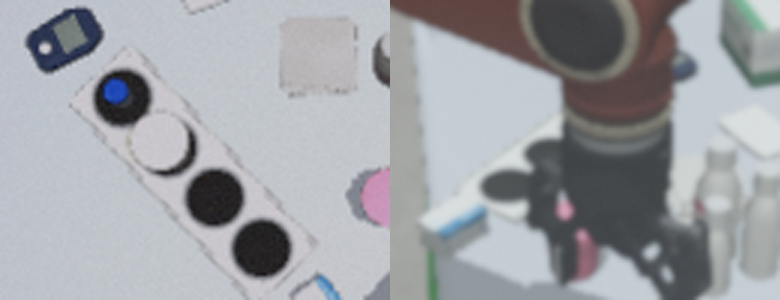

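The cup stands on pad 2, with its lid at top crop (160,143). The tube hasn't moved. Now I grasp the iodine bottle by its cap.

{"api": "move_arm", "payload": {"rows": [[0.3,0.1,1.5,0,0,0,1],[0,0,2.5,0,0,0,1],[0,0,2.5,0,0,0,1],[0,0,1.5,0,0,0,1],[0,0,1,0,0,0,1],[0,0,0.6,0,0,0,1],[0,0,0.3,0,0,0,1],[0,0,0,0,0,0,1],[0,0,0,0,0,0,-1],[0,0,0,0,0,0,-1],[0,0,0,0,0,0,-1],[0,0,0,0,0,0,-1],[0,0,0,0,0,0,-1],[0,0,0,0,0,0,-1],[0,0,0,0,0,0,-1],[0,0,0,0,0,0,-1]]}}

```text
time: 22.38
tool_pos: [0.4452, -0.2063, 0.1102]
tool_rot: [0.001, 0.929, 0.371, 0.0]
contact_force: [0.3, 1.0, 5.1]
gripper_width: 0.369
grasp_force: 59.3
```

```bash
python3 - <<'E'
from h import *
go([.4538,.2592,.118],43.6)
T=manip.grab_frame("top")
print(atz(T,uncrop([(160.5,143)],(160,170),3),.072))
E
```

```text
yaw 43.6 turn about tool z -0.0; shift cm 32.72 -33.12 -0.78 tilt [ 0.07 -0.06] t 22.38 q6 0.22
[[0.50481384 0.30936369 0.072     ]]
```

{"api": "move_arm", "payload": {"rows": [[0,0,-1,0,0,0,-1],[0,0,-2.5,0,0,0,-1],[0,0,-3,0,0,0,-1],[0,0,-3,0,0,0,-1],[0,0,-1.5,0,0,0,-1],[1.17,-1.18,0,0,0,0,-1],[2.34,-2.37,0,0,0,0,-1],[2.34,-2.37,0,0,0,0,-1],[2.34,-2.37,0,0,0,0,-1],[2.34,-2.37,0,0,0,0,-1],[2.34,-2.37,0,0,0,0,-1],[2.34,-2.37,0,0,0,0,-1],[2.34,-2.37,0,0,0,0,-1],[2.34,-2.37,0,0,0,0,-1],[2.34,-2.37,0,0,0,0,-1],[2.34,-2.37,0,0,0,0,-1],[2.34,-2.37,0,0,0,0,-1],[2.34,-2.37,0,0,0,0,-1],[2.34,-2.37,0,0,0,0,-1],[1.13,-1.13,0,0,0,0,-1]]}}

```text
time: 24.1
tool_pos: [0.452, 0.2626, 0.2185]
tool_rot: [-0.001, 0.928, 0.373, -0.001]
contact_force: [-0.2, -0.4, -1.8]
gripper_width: 0.372
grasp_force: 60.1
```

{"api": "move_arm", "payload": {"rows": [[0,0,0,0,0,0,-1],[0,0,1,0,0,0,-1],[0,0,2,0,0,0,-1],[0,0,2,0,0,0,-1],[0,0,1.5,0,0,0,-1],[0,0,0.5,0,0,0,-1],[0,0,0,0,0,0,-1],[0,0,0,0,0,0,-1]]}}

```text
time: 24.77
tool_pos: [0.4533, 0.2589, 0.1492]
tool_rot: [0.0, 0.929, 0.371, -0.0]
contact_force: [0.6, -0.9, -2.2]
gripper_width: 0.372
grasp_force: 60.1
```

```bash
python3 - <<'E'
from h import *
go([.4538,.2592,.119],43.6)
s=manip.state();print(s["gripper_width"],s["grasp_force"],s["contact_force"])
E
```

```text
yaw 43.5 turn about tool z -0.1; shift cm 0.06 0.01 3.02 tilt [-0.02 -0.02] t 24.77 q6 1.19
0.3718689906678589 60.11696219444275 [ 0.58528653 -0.94772129 -2.23073839]
```

{"api": "move_arm", "payload": {"rows": [[0,0,0.8,0,0,0,-1],[0,0,0.8,0,0,0,-1],[0,0,0.6,0,0,0,-1],[0,0,0.4,0,0,0,-1],[0,0,0.2,0,0,0,-1],[0,0,0.1,0,0,0,-1],[0,0,0.1,0,0,0,-1],[0,0,0,0,0,0,-1],[0,0,0,0,0,0,-1]]}}

```text
time: 25.52
tool_pos: [0.4534, 0.2598, 0.1196]
tool_rot: [0.0, 0.928, 0.371, 0.0]
contact_force: [0.1, 0.0, -2.4]
gripper_width: 0.372
grasp_force: 60.1
```

{"api": "move_arm", "payload": {"rows": [[0,0,0.1,0,0,0,-1],[0,0,0,0,0,0,-1],[0,0,0,0,0,0,-1],[0,0,0,0,0,0,-1]]}}

```text
time: 25.85
tool_pos: [0.4533, 0.2597, 0.1184]
tool_rot: [-0.0, 0.928, 0.371, 0.0]
contact_force: [0.6, -0.6, -2.6]
gripper_width: 0.368
grasp_force: 60.1
```

{"api": "move_arm", "payload": {"rows": [[0,0,0.1,0,0,0,-1],[0,0,0,0,0,0,-1],[0,0,0,0,0,0,-1],[0,0,0,0,0,0,-1]]}}

```text
time: 26.18
tool_pos: [0.4537, 0.2599, 0.1182]
tool_rot: [-0.0, 0.928, 0.371, 0.001]
contact_force: [-2.3, -0.6, 6.5]
gripper_width: 0.37
grasp_force: 60.8
```

{"api": "move_arm", "payload": {"rows": [[0,0,0,0,0,0,0],[0,0,0,0,0,0,0.4],[0,0,0,0,0,0,1],[0,0,0,0,0,0,1],[0,0,0,0,0,0,1],[0,0,-0.7,0,0,0,1],[0,0,-2,0,0,0,1],[0,0,-3,0,0,0,1],[0,0,-3.5,0,0,0,1],[0,0,-2.5,0,0,0,1],[0,0,-1.3,0,0,0,1],[-0.9,1.5,0,0,0,0,1],[-1.9,3.08,0,0,0,0,1],[-1.9,3.08,0,0,0,0,1],[-1.9,3.08,0,0,0,0,1],[-1.9,3.08,0,0,0,0,1],[-1.9,3.08,0,0,0,0,1],[-1.9,3.08,0,0,0,0,1],[-1.9,3.08,0,0,0,0,1],[-1.9,3.08,0,0,0,0,1]]}}

```text
time: 27.85
tool_pos: [0.5166, -0.0424, 0.2467]
tool_rot: [-0.0, 0.929, 0.371, -0.0]
contact_force: [0.7, 0.5, -0.6]
gripper_width: 0.993
grasp_force: 0.0
```

{"api": "move_arm", "payload": {"rows": [[-1.9,3.08,0,0,0,0,1],[-1.9,3.08,0,0,0,0,1],[-1.9,3.08,0,0,0,0,1],[-1.9,3.08,0,0,0,0,1],[-1.9,3.08,0,0,0,0,1],[-1.9,3.08,0,0,0,0,1],[-0.9,1.5,0,0,0,0,1],[0,0,0,0,0,0,1],[0,0,0,0,0,0,1]]}}

```text
time: 28.6
tool_pos: [0.5652, -0.2707, 0.2462]
tool_rot: [-0.001, 0.929, 0.371, -0.0]
contact_force: [-0.6, 0.7, 0.4]
gripper_width: 1.001
grasp_force: 0.0
```

```bash
python3 - <<'E'
from h import *
go([.5673,-.2695,.157],48)
T=manip.grab_frame("top");S=manip.grab_frame("side")
a=cv2.resize(T["img"][170:270,160:290],None,fx=3,fy=3,interpolation=cv2.INTER_CUBIC);b=cv2.resize(S["img"][130:230,195:325],None,fx=3,fy=3,interpolation=cv2.INTER_CUBIC)
cv2.imwrite("pics/c3.png",np.hstack([a,b]))
E
```

```text
yaw 43.5 turn about tool z -4.5; shift cm 0.23 0.08 8.92 tilt [-0.09  0.08] t 28.6 q6 0.25
```

View pics/c3.png

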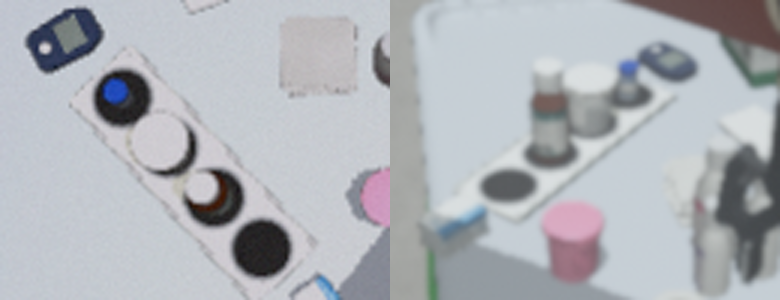

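Three containers now stand on their pads, and the iodine bottle is upright with its cap at top crop (202,187). The last one is the reagent bottle, which I'll take by its cap.

{"api": "move_arm", "payload": {"rows": [[0.2,0.1,1.5,0,0,-4.5,1],[0,0,2.5,0,0,0,1],[0,0,2,0,0,0,1],[0,0,1.2,0,0,0,1],[0,0,0.8,0,0,0,1],[0,0,0.4,0,0,0,1],[0,0,0,0,0,0,1],[0,0,0,0,0,0,1],[0,0,0,0,0,0,-1],[0,0,0,0,0,0,-1],[0,0,0,0,0,0,-1],[0,0,0,0,0,0,-1],[0,0,0,0,0,0,-1],[0,0,0,0,0,0,-1],[0,0,0,0,0,0,-1],[0,0,0,0,0,0,-1]]}}

```text
time: 30.03
tool_pos: [0.5683, -0.2698, 0.1645]
tool_rot: [0.001, 0.913, 0.408, 0.001]
contact_force: [-0.5, 0.3, 6.0]
gripper_width: 0.468
grasp_force: 60.9
```

```bash
python3 - <<'E'
from h import *
go([.399,.2074,.17],43.6)
T=manip.grab_frame("top")
print(atz(T,uncrop([(202,187)],(160,170),3),.126))
E
```

```text
yaw 48.1 turn about tool z 4.5; shift cm 20.65 -46.23 -0.55 tilt [ 0.09 -0.05] t 30.03 q6 0.17
[[0.45361708 0.25783059 0.126     ]]
```

{"api": "move_arm", "payload": {"rows": [[0,0,-0.6,0,0,0,-1],[0,0,-1.5,0,0,0,-1],[0,0,-2.5,0,0,0,-1],[0,0,-3,0,0,1.5,-1],[0,0,-2.5,0,0,1.5,-1],[0,0,-1.7,0,0,1.5,-1],[0,0,-1.2,0,0,0,-1],[0.5,-1.1,0,0,0,0,-1],[1,-2.2,0,0,0,0,-1],[1,-2.2,0,0,0,0,-1],[1,-2.2,0,0,0,0,-1],[1,-2.2,0,0,0,0,-1],[1,-2.2,0,0,0,0,-1],[1,-2.2,0,0,0,0,-1],[1,-2.2,0,0,0,0,-1],[1,-2.2,0,0,0,0,-1],[1,-2.2,0,0,0,0,-1],[1,-2.2,0,0,0,0,-1],[1,-2.2,0,0,0,0,-1],[1,-2.2,0,0,0,0,-1]]}}

```text
time: 31.75
tool_pos: [0.4666, 0.0175, 0.2909]
tool_rot: [-0.001, 0.928, 0.372, -0.002]
contact_force: [0.2, 0.2, -2.8]
gripper_width: 0.466
grasp_force: 61.4
```

{"api": "move_arm", "payload": {"rows": [[1,-2.2,0,0,0,0,-1],[1,-2.2,0,0,0,0,-1],[1,-2.2,0,0,0,0,-1],[1,-2.2,0,0,0,0,-1],[1,-2.2,0,0,0,0,-1],[1,-2.2,0,0,0,0,-1],[1,-2.2,0,0,0,0,-1],[0.7,-2.0,0,0,0,0,-1],[0.45,-1.3,0,0,0,0,-1],[0,0,0.5,0,0,0,-1],[0,0,1.5,0,0,0,-1],[0,0,2,0,0,0,-1],[0,0,2,0,0,0,-1],[0,0,1.5,0,0,0,-1],[0,0,0.5,0,0,0,-1],[0,0,0,0,0,0,-1],[0,0,0,0,0,0,-1],[0,0,0,0,0,0,-1]]}}

```text
time: 33.25
tool_pos: [0.3992, 0.2075, 0.2144]
tool_rot: [0.0, 0.929, 0.371, 0.001]
contact_force: [-0.9, 0.0, -3.3]
gripper_width: 0.465
grasp_force: 61.4
```

```bash
python3 - <<'E'
from h import *
go([.399,.2074,.1725],43.6)
s=manip.state();print(s["gripper_width"],s["grasp_force"],s["contact_force"])
S=manip.grab_frame("side")
cv2.imwrite("pics/c4.png",cv2.resize(S["img"][80:240,180:340],None,fx=3.5,fy=3.5,interpolation=cv2.INTER_CUBIC))
E
```

```text
yaw 43.6 turn about tool z -0.0; shift cm -0.02 -0.01 4.19 tilt [0.09 0.03] t 33.25 q6 1.12
0.465415440811898 61.418724060058594 [-8.58346729e-01  1.47927935e-03 -3.30134821e+00]
```

View pics/c4.png

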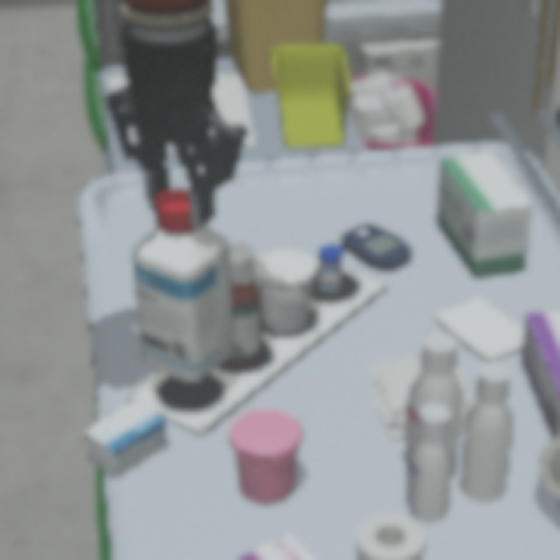

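The bottle hangs upright over the last pad (crop 185,385), clear of the iodine bottle. I'll lower it.

{"api": "move_arm", "payload": {"rows": [[0,0,0.6,0,0,0,-1],[0,0,0.9,0,0,0,-1],[0,0,0.9,0,0,0,-1],[0,0,0.7,0,0,0,-1],[0,0,0.4,0,0,0,-1],[0,0,0.3,0,0,0,-1],[0,0,0.1,0,0,0,-1],[0,0,0.1,0,0,0,-1],[0,0,0,0,0,0,-1],[0,0,0,0,0,0,-1]]}}

```text
time: 34.13
tool_pos: [0.399, 0.2076, 0.1737]
tool_rot: [0.0, 0.928, 0.371, 0.0]
contact_force: [-0.1, -0.4, -3.6]
gripper_width: 0.464
grasp_force: 61.5
```

{"api": "move_arm", "payload": {"rows": [[0,0,0.1,0,0,0,-1],[0,0,0,0,0,0,-1],[0,0,0,0,0,0,-1],[0,0,0,0,0,0,-1]]}}

```text
time: 34.47
tool_pos: [0.3989, 0.2075, 0.1726]
tool_rot: [0.0, 0.928, 0.371, 0.0]
contact_force: [0.6, -0.9, -1.9]
gripper_width: 0.469
grasp_force: 61.7
```

{"api": "move_arm", "payload": {"rows": [[0,0,0.05,0,0,0,-1],[0,0,0,0,0,0,-1],[0,0,0,0,0,0,0.2],[0,0,0,0,0,0,0.5],[0,0,0,0,0,0,1],[0,0,0,0,0,0,1],[0,0,0,0,0,0,1],[0,0,-0.5,0,0,0,1],[0,0,-1.5,0,0,0,1],[0,0,-2.5,0,0,0,1],[0,0,-3,0,0,0,1],[0,0,-2.5,0,0,0,1],[-1.5,1.5,0,0,0,0,1],[-2,2,0,0,0,0,1],[-2,2,0,0,0,0,1],[-2,2,0,0,0,0,1],[-2,2,0,0,0,0,1],[-2,2,0,0,0,0,1],[-1,1,0,0,0,0,1],[0,0,0,0,0,0,1]]}}

```text
time: 36.13
tool_pos: [0.3944, 0.0286, 0.2723]
tool_rot: [0.001, 0.929, 0.369, 0.0]
contact_force: [-0.7, -0.4, 0.1]
gripper_width: 0.996
grasp_force: 0.0
```

```bash
python3 - <<'E'
from h import *
T=manip.grab_frame("top");S=manip.grab_frame("side")
a=cv2.resize(T["img"][170:290,160:360],None,fx=4,fy=4,interpolation=cv2.INTER_CUBIC)
cv2.imwrite("pics/f_top.png",a)
cv2.imwrite("pics/f_side.png",cv2.resize(S["img"][120:290,190:340],None,fx=3.5,fy=3.5,interpolation=cv2.INTER_CUBIC))
E
```

```text
(no output)
```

View pics/f_top.png

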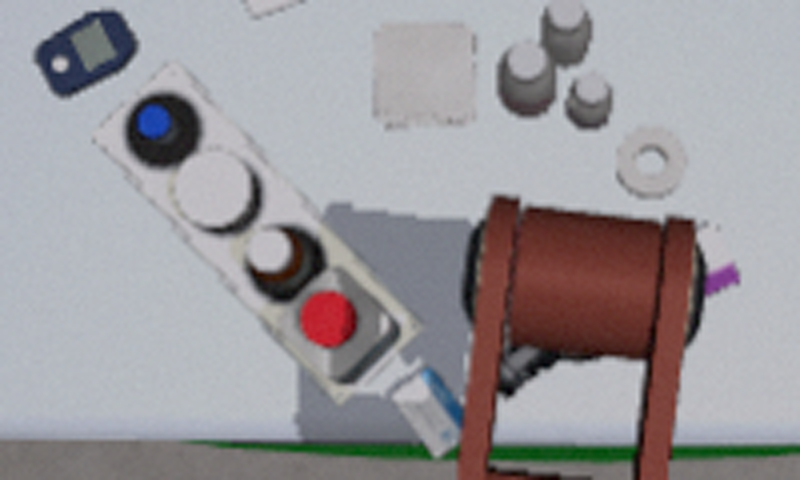

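View pics/f_side.png

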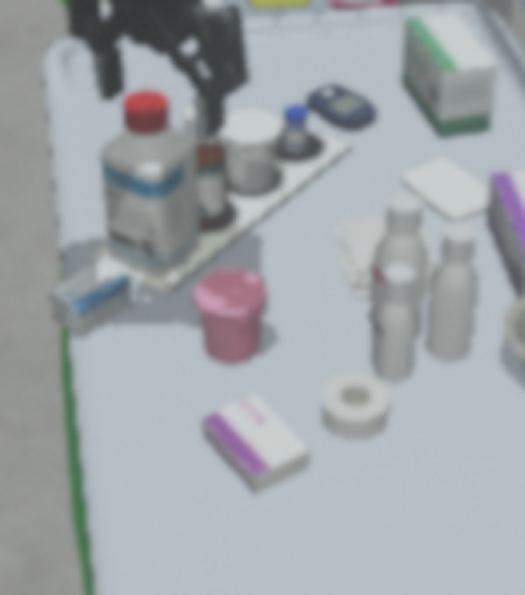

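All four stand upright in order from the meter end. In the top crop the tube is at (154,121), the cup at (216,190), the iodine bottle at (268,250) and the reagent bottle at (328,320). The carton is still at its original side pixels. I'll do one numeric check of the centring and then hand in.

```bash
python3 - <<'E'
from h import *
T=manip.grab_frame("top")
pad=np.array([[.5627,.3628],[.5088,.3107],[.4543,.2592],[.4003,.2077]])
for p,c,z in zip(pad,[(154,121),(216,190),(269,250),(328,320)],(.052,.072,.126,.173)):
    print(((atz(T,uncrop([c],(160,170),4),z)[0,:2]-p)*1000).round(1))
print(manip.state()["time"]); manip.job_done()
E
```

```text
[ 0.6 -0.5]
[-3.3 -2.8]
[-1.1 -1. ]
[-2.5  0.3]
36.2833
the job is handed in; nothing more can be done
```

The job is handed in: from the meter end, the strip tube, specimen cup, iodine bottle and reagent bottle stand upright within about 5 mm of their pad centres, and the carton shows no visible shift (36 s of 120 s used).

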